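# Find the rattling mains filter and present it

### The job

One of the three sealed mains filters standing on the bench has a part broken loose inside: find out which one rattles by picking them up and shaking them lengthwise, one at a time, and stand any sound one back down where it stood. Bring only the rattling one forward over the middle of the rubber mat and finish while holding it there in the gripper, still and level, about 150 mm above the mat and lengthwise along the mat's longer side. Leave everything else on the bench alone.

Things in the scene. Friction and masses are not known exactly. Their poses are not given: they have to be found in the camera images.
- filter_left_centre (a point): sealed aluminium mains filter 110 (x) x 46 (y) x 48 mm high, 0.27-0.8 kg, 12 mm foot tabs at the ends, terminals on +x end; point: its centre, 24 mm up; z up. Grasp across the 46, lightly (25-45 N). All three look alike; in just one, drawn anew each time, a loose 0.18 kg lump slides lengthwise, 35-40 mm either way from the middle, when shaken or tipped over 10 deg; stays when level
- filter_mid_centre (a point): sealed aluminium mains filter 110 (x) x 46 (y) x 48 mm high, 0.27-0.8 kg, 12 mm foot tabs at the ends, terminals on +x end; point: its centre, 24 mm up; z up. Grasp across the 46, lightly (25-45 N). All three look alike; in just one, drawn anew each time, a loose 0.18 kg lump slides lengthwise, 35-40 mm either way from the middle, when shaken or tipped over 10 deg; stays when level
- filter_right_centre (a point): sealed aluminium mains filter 110 (x) x 46 (y) x 48 mm high, 0.27-0.8 kg, 12 mm foot tabs at the ends, terminals on +x end; point: its centre, 24 mm up; z up. Grasp across the 46, lightly (25-45 N). All three look alike; in just one, drawn anew each time, a loose 0.18 kg lump slides lengthwise, 35-40 mm either way from the middle, when shaken or tipped over 10 deg; stays when level
- mat_mid (a point): middle of the top of the black rubber inspection mat, 180 long (x) x 110 wide (y) x 3 mm thick, lying fixed on the bench farther forward than the filters; x along its longer side, z up
- capacitor: loose black capacitor, 25 across, 32 mm high, standing between filters; origin under its foot; to be left alone
- relay: loose grey relay 28 x 22 x 26 mm high, standing between filters; origin under its foot; to be left alone
- ferrite: loose ferrite ring 36 across, 14 mm high, left of the mat; to be left alone
- screwdriver: loose screwdriver lying far left; to be left alone
- multimeter: loose green multimeter 160 x 80 x 46 mm, forward left; to be left alone
- board: loose green circuit board 130 x 90 mm, 26 mm high, forward right; to be left alone
Things that resemble listed ones, but are neither listed nor needed, are in the scene too. Of the things shaped like the part that bears mat_mid, the black one is meant.

How it is judged:
On the way:
1. the rattling filter is picked up clear of the bench (((distance between loose_part and filter_left_centre below 0.05 m and height (world z) of filter_left_centre above 0.07 m and contact force between the fingers and filter_left above 2 N) or (distance between loose_part and filter_mid_centre below 0.05 m and height (world z) of filter_mid_centre above 0.07 m and contact force between the fingers and filter_mid above 2 N) or (distance between loose_part and filter_right_centre below 0.05 m and height (world z) of filter_right_centre above 0.07 m and contact force between the fingers and filter_right above 2 N))), for 0.1 s.
At the end, for the whole second after the job is handed in: The gripper holds the rattling filter still, within 45 mm of the mat's middle, its centre 100 to 230 mm above the bench, level within 0.2 rad, along the mat's longer side within 0.22 rad (either end forward); the sound ones stand upright within 50 mm of their start, not touched (((distance between loose_part and filter_left_centre below 0.05 m and horizontal distance between filter_left_centre and mat_mid below 0.045 m and height (world z) of filter_left_centre between 0.1 and 0.23 m and angle between filter_left_centre's own z axis and vertical below 0.2 rad and angle between the x axis of filter_left_centre and the x axis of mat_mid, either way round below 0.22 rad and linear speed of filter_left below 0.03 m/s and contact force between the fingers and filter_left above 2 N and distance of each of filter_mid_centre, filter_right_centre from where it was at the start of the episode below 0.05 m and height (world z) of each of filter_mid_centre, filter_right_centre below 0.032 m and angle between each of filter_mid_centre, filter_right_centre's own z axis and vertical below 0.1 rad and linear speed of each of filter_mid, filter_right below 0.02 m/s and contact force between the fingers and filter_mid below 0.2 N and contact force between the fingers and filter_right below 0.2 N) or (distance between loose_part and filter_mid_centre below 0.05 m and horizontal distance between filter_mid_centre and mat_mid below 0.045 m and height (world z) of filter_mid_centre between 0.1 and 0.23 m and angle between filter_mid_centre's own z axis and vertical below 0.2 rad and angle between the x axis of filter_mid_centre and the x axis of mat_mid, either way round below 0.22 rad and linear speed of filter_mid below 0.03 m/s and contact force between the fingers and filter_mid above 2 N and distance of each of filter_left_centre, filter_right_centre from where it was at the start of the episode below 0.05 m and height (world z) of each of filter_left_centre, filter_right_centre below 0.032 m and angle between each of filter_left_centre, filter_right_centre's own z axis and vertical below 0.1 rad and linear speed of each of filter_left, filter_right below 0.02 m/s and contact force between the fingers and filter_left below 0.2 N and contact force between the fingers and filter_right below 0.2 N) or (distance between loose_part and filter_right_centre below 0.05 m and horizontal distance between filter_right_centre and mat_mid below 0.045 m and height (world z) of filter_right_centre between 0.1 and 0.23 m and angle between filter_right_centre's own z axis and vertical below 0.2 rad and angle between the x axis of filter_right_centre and the x axis of mat_mid, either way round below 0.22 rad and linear speed of filter_right below 0.03 m/s and contact force between the fingers and filter_right above 2 N and distance of each of filter_left_centre, filter_mid_centre from where it was at the start of the episode below 0.05 m and height (world z) of each of filter_left_centre, filter_mid_centre below 0.032 m and angle between each of filter_left_centre, filter_mid_centre's own z axis and vertical below 0.1 rad and linear speed of each of filter_left, filter_mid below 0.02 m/s and contact force between the fingers and filter_left below 0.2 N and contact force between the fingers and filter_mid below 0.2 N))); the arm keeps its last pose, push and grip.
It fails at once if a sound filter is brought over the middle of the mat ((horizontal distance between filter_left_centre and mat_mid below 0.06 m and distance between loose_part and filter_left_centre above 0.06 m) or (horizontal distance between filter_mid_centre and mat_mid below 0.06 m and distance between loose_part and filter_mid_centre above 0.06 m) or (horizontal distance between filter_right_centre and mat_mid below 0.06 m and distance between loose_part and filter_right_centre above 0.06 m)).
It fails at once if a bystander on the bench is shifted by more than 30 mm (distance of any of capacitor, relay, ferrite, screwdriver, multimeter, board from where it was at the start of the episode above 0.03 m).
It also fails if it takes over 72 s, if anything falls off the work surface, if the arm or the gripper's body presses on something with over 40 N, if the wrist force passes 120 N, or if a joint passes its speed limit or range.

### The arm

A 6-joint arm with a two-finger parallel gripper is mounted at the origin on the work surface. World frame = base frame: x ahead of the robot, y to its left, z up, the work surface at z = 0. Lengths are in m, angles in rad, forces in N, time in s.
With the tool pointing down it reaches from about 0.325 to 0.775 m from the base axis. Payload 5.5 kg.
Tool frame: the origin (TCP) lies between the finger pads; the fingertips stand 8 mm ahead of it and the grasp point (between the pads) lies 11 mm behind it (tcp_to_tips is the distance from the TCP to the fingertips, in m); z points along the fingers, y is the line along which they close (so a half turn about z gives the same grasp; the last joint's range is limited). The gripper opens to 88 mm and grips with 3 to 60 N. Pads are 20 mm wide; open, the fingers measure 115 mm over their backs; the gripper's body (75 mm by 178 mm) begins 61 mm behind the grasp point.
Start: joints at [1.111, 0.091, 1.231, -0, 1.82, -0.057], TCP at [0.235, 0.552, 0.231] pointing down, gripper open.
Joint ranges: [-2.87, 2.87], [-0.86, 2.18], [0.17, 2.46], [-1.51, 4.65], [0.06, 2.69], [-2.65, 2.65]. Speed limits (rad/s): [2.57, 2.57, 3.01, 3.14, 3.14, 3.14].

### API

Orientations are given as a unit quaternion [w, x, y, z].
In Python, from bench import * gives the robot as it stands. Calls block until the motion is done:
- move_to(position, orientation): joint-space move of the TCP to a pose.
- move_l(position, speed=0.15, orientation=None): straight line of the TCP; orientation=None keeps the orientation; speed is the mean speed in m/s.
- movej(angles): joint-space move.
- gripper_open() and close(): open the fingers fully, or close them until they stop; the grip force is fixed at half the most.
- hold(seconds).
- inverse_kinematics(position, orientation): joint angles nearest the present ones, or None.
- state(): the state.
- get_image(name): name is "scene" or "top" or "wrist"; returns a dict with "frame" (420x560x3 uint8, blue, green, red), "depth" (420x560 float32, m along the optical axis (not along the pixel's ray), 0 where there is no reading), "camera_matrix" (3x3 intrinsics, pixels), "view" (4x4, takes a point from world to camera coordinates). Camera axes: x right, y up, looking along -z (the intrinsics and any distortion apply to the point x, -y, -z); pixel columns grow to the right and rows downward; lengths in m; the calibration is good to about 2 mm. The wrist camera is an equidistant fisheye: a pixel r from the principal point sees the ray r / f radians off the axis. A picture is of the moment at which its call begins.
A pose or a line that the arm cannot do raises IKError and nothing moves.
- job_done(): hands the job in; it is judged then, once.
The state is a dict: "time": time; "joint_pos": joint angles; "dq": joint speeds; "joint_torque": joint torques, N m; "ee_pos": TCP position; "ee_rot": TCP orientation; "ft_force": force on the tool from outside, world axes, zero at the start; "moment": the same for the moment, N m; "finger_gap": finger opening in m; "finger_force": force on a finger pad.
Only numpy, scipy, OpenCV 4.12 (cv2) and the standard library are available. Lean on these libraries where they do the work, as an engineer would, in place of code of your own. Each camera call takes 0.05 s, during which the arm holds its last target. There are 200 camera calls.

## Working session

There is one attempt and no reset: what is moved stays moved. The work goes in short steps, each a Python script; the robot and the scene stay as the last script left them, time stands still between calls to the robot, and variables do not carry over. Pictures are saved under pics/ and viewed, at most 10 in all, crops included, and the job is handed in when it is done.

```bash
mkdir -p pics; ls
python3 - <<'E'
from bench import *
import cv2,numpy as np
for n in("top","scene"):
    d=get_image(n);cv2.imwrite(f"pics/{n}0.png",d["frame"]);np.savez(f"{n}0.npz",**d)
    print(n,d["camera_matrix"].tolist(),d["view"].round(3).tolist(),[k for k in d])
s=state();print(s)
E
```

```text
pics
top [[492.92753479629914, 0.0, 280.0221648237164], [0.0, 492.92753479629914, 202.35069776441182], [0.0, 0.0, 1.0]] [[-0.006, -1.0, 0.021, 0.08], [0.982, -0.002, 0.191, -0.458], [-0.191, 0.022, 0.981, -1.09], [0.0, 0.0, 0.0, 1.0]] ['frame', 'depth', 'camera_matrix', 'view']
scene [[450.23976568091456, 0.0, 281.4338477276018], [0.0, 450.23976568091456, 210.31217922341565], [0.0, 0.0, 1.0]] [[-0.712, 0.702, 0.002, 0.286], [-0.362, -0.37, 0.856, 0.153], [0.602, 0.608, 0.518, -1.44], [0.0, 0.0, 0.0, 1.0]] ['frame', 'depth', 'camera_matrix', 'view']
{'time': 0.1, 'joint_pos': array([ 1.11128775e+00,  9.17770181e-02,  1.23174517e+00, -2.55196705e-05,
        1.81980790e+00, -5.67359714e-02]), 'dq': array([-0.00100391, -0.00206776, -0.00130785, -0.00161162, -0.00085089,
        0.00031992]), 'joint_torque': array([ 2.67621945e-03, -4.47861171e+01, -4.07567096e+01,  7.01341918e-02,
        2.85167748e-02, -1.21438866e-04]), 'ee_pos': array([0.23510001, 0.55174864, 0.22963533]), 'ee_rot': array([-2.09793622e-04,  2.00030802e-01,  9.79789224e-01, -8.43092340e-04]), 'ft_force': array([-0.83315466,  0.20947176, -0.78555405]), 'moment': array([ 0.03879617, -0.02048777,  0.03308407]), 'finger_force': 0.0, 'finger_gap': 0.08758784506945785}
```

View pics/top0.png

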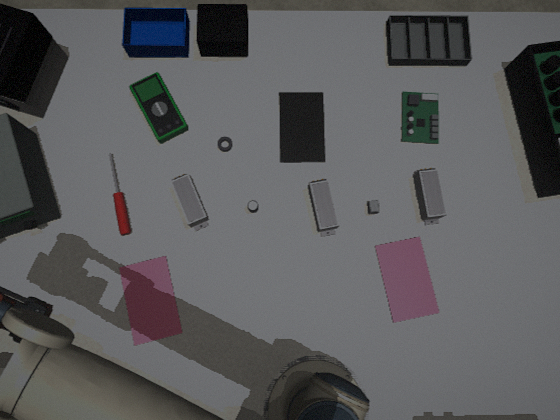

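View pics/scene0.png

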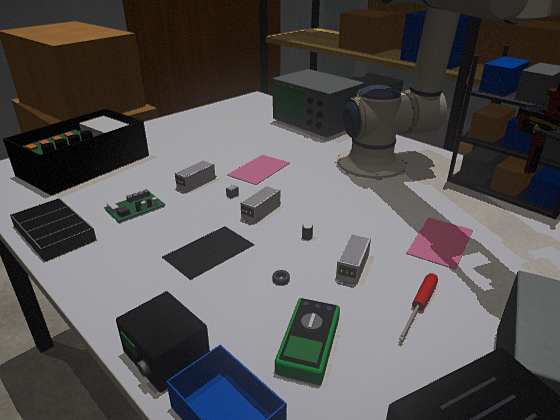

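The top view shows the filters at about (190,201), (323,206) and (429,195). The black mat is at (302,127), the capacitor at (253,206) and the relay at (373,207); the pink sheets are decoys. The scene view agrees with this, and the filters stand upright with their terminals facing forward or down.

```bash
cat > loc.py <<'E'
import cv2,numpy as np
def cloud(d):
    K,V=d["camera_matrix"],d["view"];z=d["depth"];v,u=np.mgrid[:z.shape[0],:z.shape[1]]
    c=np.stack([(u-K[0,2])/K[0,0]*z,-(v-K[1,2])/K[1,1]*z,-z],-1)
    return (c-V[:3,3])@V[:3,:3]
def cast(d,uv,h):
    K,V=d["camera_matrix"],d["view"];uv=np.atleast_2d(uv)
    r=np.c_[(uv[:,0]-K[0,2])/K[0,0],-(uv[:,1]-K[1,2])/K[1,1],-np.ones(len(uv))]@V[:3,:3]
    o=-V[:3,:3].T@V[:3,3]
    return (o+r*((h-o[2])/r[:,2])[:,None])[:,:2]
def rect(P):  # centre, yaw of the long side within +-90 deg, size
    b=cv2.boxPoints(cv2.minAreaRect((P*1000).astype(np.float32)))/1000
    e=[b[1]-b[0],b[2]-b[1]];e.sort(key=np.linalg.norm);l=e[1]*np.sign(e[1][0])
    return b.mean(0),np.arctan2(l[1],l[0]),[round(float(np.linalg.norm(x)),4) for x in e]
def blob(d,mask,px,h):
    n,L=cv2.connectedComponents(mask.astype(np.uint8));i=L[px[1],px[0]];assert i
    v,u=np.nonzero(L==i);return rect(cast(d,np.c_[u,v],h))
E
python3 - <<'E'
from loc import *
d=dict(np.load("top0.npz"));X=cloud(d);z=X[...,2]
for p in((190,201),(323,206),(429,190)):
    print(p,"z",np.median(z[p[1]-4:p[1]+5,p[0]-4:p[0]+5]).round(4),blob(d,(z>.04)&(z<.06),p,.048))
g=d["frame"].max(2);print("mat",g[127,302],blob(d,(g<60),(302,127),.003), z[127,302])
E
```

```text
(190, 201) z 0.0491 (array([0.46661687, 0.28784746], dtype=float32), np.float32(0.41002056), [0.0464, 0.1132])
(323, 206) z 0.0491 (array([ 0.45398656, -0.02264088], dtype=float32), np.float32(0.19697076), [0.0469, 0.1135])
(429, 190) z 0.049 (array([ 0.48031887, -0.27393264], dtype=float32), np.float32(0.12631771), [0.0499, 0.1133])
mat 29 (array([0.65588015, 0.02341462], dtype=float32), np.float32(0.008196585), [0.1083, 0.1807]) 0.006931312661238428
```

```bash
cat > arm.py <<'E'
from bench import *
import numpy as np
from scipy.spatial.transform import Rotation as R
F=dict(left=(.4666,.2878,.410),mid=(.4540,-.0226,.197),right=(.4803,-.2739,.126))
ZG=.018
def quat(yaw,pitch=0):  # tool down, tool y across the filter; of the two half turns the one nearest joint 6 mid-range
    q=[]
    for k in(0,np.pi):
        r=R.from_euler('z',yaw)*R.from_euler('y',pitch)*R.from_euler('x',np.pi)*R.from_euler('z',k)
        q.append(r.as_quat(scalar_first=True))
    return q
def pick_q(p,yaw,pitch=0):
    c=[(abs(j[5]),i) for i,q in enumerate(quat(yaw,pitch)) if (j:=inverse_kinematics(p,q)) is not None]
    return min(c)[1]
def read(yaw):
    hold(.5);M=[]
    for _ in range(10): hold(.02);s=state();M.append(np.r_[s["moment"],s["ft_force"]])
    M=np.mean(M,0);lat=np.array([-np.sin(yaw),np.cos(yaw),0])
    print("t %.1f My %.3f F %s gap %.4f ff %.1f"%(s["time"],M[:3]@lat,M[3:].round(2),s["finger_gap"],s["finger_force"]),flush=True)
    return M[:3]@lat
def test(n):
    x,y,w=F[n];up=[x,y,.17];i=pick_q(up,w);Q=lambda a=0:quat(w,a)[i]
    move_to(up,Q());move_l([x,y,ZG],.12);close();move_l(up,.12)
    m=[read(w)]
    for a in(.38,-.38): move_to(up,Q(a));hold(.4);move_to(up,Q());m.append(read(w))
    print(n,"moment after each tilt",np.round(m,3));return m,i
def putback(n):
    x,y,w=F[n];move_l([x,y,ZG+.001],.12);gripper_open();move_l([x,y,.17],.15)
    s=state();print("t",s["time"],"gap",s["finger_gap"])
E
python3 - <<'E'
from arm import *
test("left")
E
```

```text
t 5.7 My -0.003 F [-0.    0.19 -2.97] gap 0.0458 ff 30.0
t 7.7 My 0.002 F [ 0.16 -0.06 -3.12] gap 0.0456 ff 30.0
t 9.8 My -0.005 F [-0.02 -0.18 -2.91] gap 0.0462 ff 30.0
left moment after each tilt [-0.003  0.002 -0.005]
```

Left shows no shift in moment, so it is sound. I'll put it back and test mid.

Run:
```python
from arm import *
putback("left")
m,i=test("mid");print(i,state()["ee_pos"])
```

```text
t 13.1167 gap 0.08823139715832999
t 19.7 My 0.160 F [ 0.17  0.09 -2.96] gap 0.0458 ff 30.0
t 21.7 My 0.133 F [-0.32  0.02 -2.93] gap 0.0456 ff 30.0
t 23.8 My 0.135 F [ 0.14 -0.04 -3.19] gap 0.0459 ff 30.0
mid moment after each tilt [0.16  0.133 0.135]
0 [ 0.4539652  -0.02262797  0.17006307]
```

Run:
```python
from bench import *
import cv2,numpy as np
a=get_image("scene")["frame"];b=get_image("wrist")["frame"]
a=cv2.resize(a[60:300,150:400],None,fx=1.6,fy=1.6);b=cv2.resize(b,(512,384))[:, 60:452]
cv2.imwrite("pics/mid.png",np.hstack([a,b]))
```

```text
(no output)
```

View pics/mid.png

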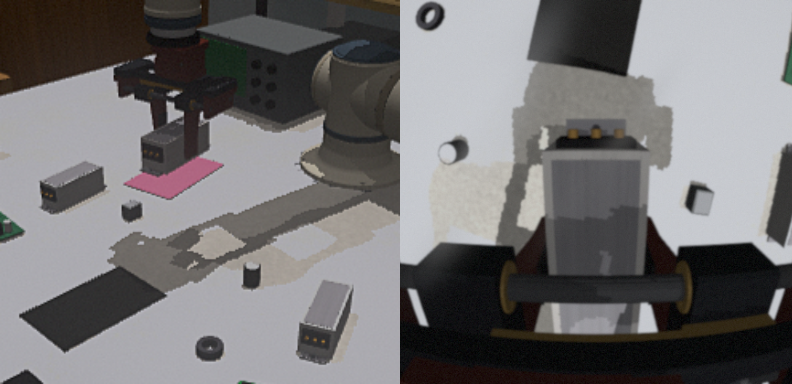

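The mid filter is held between the fingers at left-panel (175,145), but its pitch is unclear. I'll measure that with depth.

Run:
```python
from arm import *
from loc import cloud
for n in("scene","top"):
    X=cloud(get_image(n)).reshape(-1,3);x,y,w=F["mid"]
    c,s=np.cos(w),np.sin(w);dx=X[:,:2]-[x,y];a=dx@[c,s];l=dx@[-s,c]
    for k in np.arange(-.07,.075,.01):
        m=(abs(a-k)<.005)&(abs(l)<.02)&(X[:,2]>.1)&(X[:,2]<.24)
        if m.sum()>3: print(n,round(k,3),m.sum(),X[m,2].min().round(3),np.median(X[m,2]).round(3),X[m,2].max().round(3))
s=state();print(s["time"],s["moment"],s["ee_rot"],s["joint_pos"].round(3))
```

```text
scene -0.05 8 0.197 0.199 0.201
scene -0.04 8 0.197 0.199 0.2
scene -0.03 9 0.198 0.199 0.2
scene -0.02 10 0.198 0.199 0.2
scene -0.01 17 0.198 0.199 0.201
scene 0.0 27 0.198 0.2 0.201
scene 0.01 24 0.198 0.199 0.201
scene 0.02 28 0.198 0.2 0.202
scene 0.03 24 0.198 0.2 0.201
scene 0.04 33 0.198 0.2 0.202
scene 0.05 107 0.152 0.193 0.201
scene 0.06 191 0.152 0.178 0.199
scene 0.07 19 0.151 0.154 0.156
top -0.07 24 0.152 0.156 0.157
top -0.06 140 0.151 0.158 0.202
top -0.05 102 0.195 0.201 0.204
top -0.04 101 0.196 0.201 0.205
top -0.03 101 0.197 0.201 0.207
top -0.02 48 0.198 0.201 0.205
23.9917 [0.00673553 0.10226691 0.02395205] [-2.57780254e-05  9.95152702e-01  9.83417311e-02 -4.57897075e-05] [-0.125 -0.31   1.71   0.     1.741  1.249]
```

Mid is level and its moment didn't change, so it is sound. I'll put it back and test right.

Run:
```python
from arm import *
putback("mid")
m,i=test("right");print(i,state()["ee_pos"])
```

```text
t 27.3583 gap 0.08786495513792655
t 32.6 My 0.152 F [ 0.08 -0.04 -4.91] gap 0.0459 ff 30.0
t 34.5 My 0.214 F [-0.14  0.08 -5.04] gap 0.0460 ff 30.0
t 36.4 My 0.083 F [ 0.22  0.33 -4.55] gap 0.0459 ff 30.0
right moment after each tilt [0.152 0.214 0.083]
0 [ 0.48020024 -0.27396163  0.17010088]
```

Right's moment shifts by 0.13 N m between the nose-down and nose-up tilts, which matches a 0.18 kg lump travelling about 75 mm. Right is the one that rattles.

Run:
```python
from arm import *
from loc import *
p=[.6559,.0234,.148]
q=quat(.008)[0];print(inverse_kinematics(p,q))
move_l([.56,-.13,.17],.12,q);move_l(p,.12,q);hold(.8)
s=state();print(s["time"],s["ee_pos"],s["finger_gap"],s["finger_force"],abs(s["dq"]).max())
d=get_image("top");z=cloud(d)[...,2];cv2.imwrite("pics/end.png",d["frame"])
for n,c in(("left",(190,201)),("mid",(323,206))):
    r=blob(d,(z>.04)&(z<.06),c,.048);print(n,r[0]-F[n][:2],r[1]-F[n][2],r[2])
d=get_image("scene");X=cloud(d).reshape(-1,3)
m=(abs(X[:,:2]-p[:2])<[.04,.02]).all(1)&(X[:,2]>.16)&(X[:,2]<.19);print(np.polyfit(X[m,0]-p[0],X[m,2],1),m.sum())
m=(abs(X[:,:2]-p[:2])<[.08,.06]).all(1)&(X[:,2]>.168)&(X[:,2]<.182);print(rect(X[m,:2]))
```

```text
[-1.61663662e-02  2.42201640e-01  1.20901295e+00 -4.44089210e-16
  1.69037807e+00  1.54662996e+00]
40.3583 [0.65589699 0.0234218  0.14794906] 0.04577809346221793 29.999220371246338 0.0015952260693641936
left [0.00019121 0.00021966] 0.003397584 [0.0466, 0.115]Traceback (most recent call last):
  File "<stdin>", line 9, in <module>
  File "loc.py", line 16, in blob
    n,L=cv2.connectedComponents(mask.astype(np.uint8));i=L[px[1],px[0]];assert i
                                                                               ^
AssertionError
```

View pics/end.png

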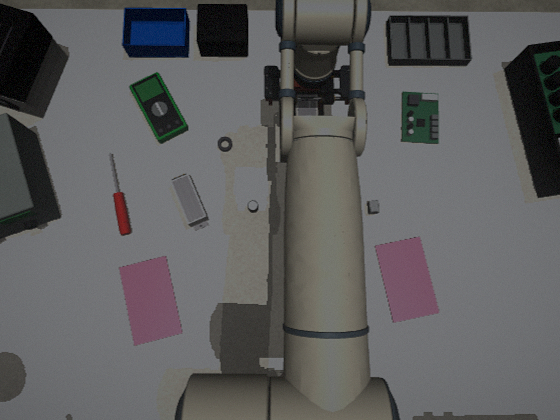

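The top view shows left back in place at (190,201), with the capacitor (253,206) and relay (373,207) not moved. The arm hides mid, so I'll check mid and the held filter from the scene camera.

Run:
```python
from arm import *
from loc import *
p=np.array([.6559,.0234])
d=get_image("scene");cv2.imwrite("pics/end2.png",d["frame"]);X=cloud(d).reshape(-1,3)
for c,lo,hi in((p,.164,.186),(np.array(F["mid"][:2]),.04,.056)):
    m=(abs(X[:,:2]-c)<.075).all(1)&(X[:,2]>lo)&(X[:,2]<hi)
    A=np.c_[X[m,:2]-c,np.ones(m.sum())];print(m.sum(),np.linalg.lstsq(A,X[m,2],rcond=None)[0].round(3),rect(X[m,:2]))
```

```text
764 [-0.022 -0.119  0.176] (array([0.6583264 , 0.02503028], dtype=float32), np.float32(0.0024607359), [0.0689, 0.1152])
476 [-0.002 -0.042  0.047] (array([ 0.45658624, -0.02100945], dtype=float32), np.float32(0.20969367), [0.0483, 0.117])
```

View pics/end2.png

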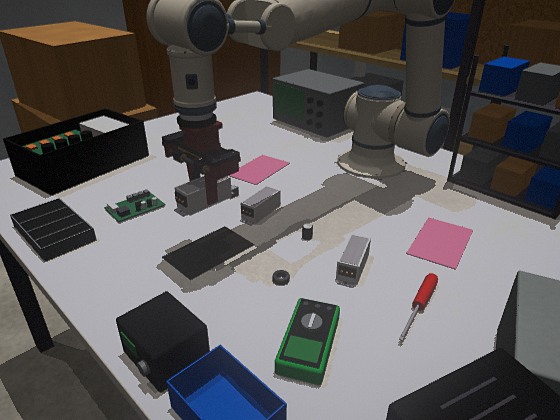

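The scene view shows the filter held level above the mat at (195,195). Mid is back at (260,205), left is at (353,258), and the bystanders have not moved.

```bash
python3 -c "
from bench import *
print(job_done())"
```

```text
the job is handed in; nothing more can be done
None
```

The right filter is the one that rattles: I handed the job in with the gripper holding it still and level about 150 mm above the middle of the black mat, with left and mid stood back where they were and nothing else moved (about 40 s of the 72 s used; I found the loose part by tilting each filter about 22° both ways, not by shaking).

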